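# Start the filter camera and hold it raised for the exposure

### The job

Set the photo stand going for a wide shot of the two filter cases: press the green power key, then the white lamp key, then the blue self-timer key, each fully down and let up again before the next. Then squeeze the orange release into the black head on top of the column, draw the camera up past its first stop as far as it goes, to the second stop, and finish the program while holding it there for the exposure: the catch at that stop is worn out, so the camera sinks as soon as you let go. Leave the filter cases lying as they are and do not disturb the other things on the bench.

Things in the scene. Friction and masses are not known exactly. Their poses are not given: they have to be found in the camera images.
- stand: photo stand, fixed: grey base plate 220 x 220 x 18 mm with a white stage and an upright aluminium column, 33 mm across (foot 52, collar 38), its axis 75 mm from the plate's centre along the stand's +x, collar ending 150 mm above the bench. The camera arm reaches from the head along -x, over the stage. Origin: centre of the plate's underside, z up. Yaw within 25 degrees of facing the robot
- mast_grip (a point): centre of the black head on top of the column, the part to grip: 34 mm (x) x 36 mm (y, between the faces to squeeze) x 46 mm high; axes as the stand's. It rises with the camera: 175 mm above the bench when stowed, 285 mm at the second stop. Orange release in the +y face, rubber pad opposite. The camera arm, 22 mm wide, 14 mm thick, leaves the -x face, its middle 14 mm below this point
- release_face (a point): centre of the outer face of the orange release button, 16 x 22 mm (22 upright), which stands 6 mm proud of the head's +y face, level with mast_grip. A flat pad over the +y face pushes it in until flush
- release (a joint): how far the release is pushed in, m: 0 out, 0.006 flush with the head's face. Spring: 4 N at the start, 9 N flush. The catch is free beyond about 0.004. If let out it locks the mast again at the stowed position and at the first stop
- mast (a joint): how far the camera mast is drawn straight up, m: 0 stowed (caught), 0.055 first stop (caught only if the release is out), 0.110 second stop, solid end of travel, no working catch. 0.3 to 0.5 kg plus about 1 N of friction; let go above the first stop, it sinks to it. A white ring on the inner tube comes out of the collar at the first stop, a red ring at the second
- camera (a point): centre of the top of the black camera body (46 x 62 mm, 32 mm high) at the end of the camera arm, 115 mm from the column axis; level with 2 mm above mast_grip. Not to be gripped
- power_top (a point): centre of the top of the green power key, round, 24 mm across, in a grey ring; about 40 mm above the bench when up. Keys are pressed straight down
- lamp_top (a point): centre of the top of the white lamp key, same size, the middle one, 52 mm from each neighbour
- timer_top (a point): centre of the top of the blue self-timer key, same size
- power (a joint): how far the power key is down, m: 0 up, 0.005 fully down (5 N; 1.5 N at the start); it springs back
- lamp (a joint): how far the lamp key is down, m: 0 up, 0.005 fully down (5 N; 1.5 N at the start); it springs back
- timer (a joint): how far the timer key is down, m: 0 up, 0.005 fully down (5 N; 1.5 N at the start); it springs back
- pad: key pad, fixed to the bench: grey and black box 176 x 76 mm, 22 mm high, the three keys in a row along its own x (green at -52 mm, white at 0, blue at +52 mm). Origin: centre of its underside. It lies to the left or to the right of the stand
- case_rack: blue open box with filed filter cases standing in it, fixed, 150 x 100 mm, 95 mm high over the cases; it lies on the side of the stand where the key pad is not. Origin: centre of its underside
- case_grey_mid (a point): centre of the clear filter case with the grey filter, loose on the stage: 86 x 58 mm, 9 mm high at its round dish; half-way up
- case_black_mid (a point): centre of the clear filter case with the black filter, loose on the stage: 86 x 58 mm, 9 mm high at its round dish; half-way up
- sleeve: loose bystander: black open-topped round sleeve, 104 mm across, 58 mm high, open side up; origin at the centre of its underside
- reagent: loose bystander: white plastic bottle with a blue cap, 70 mm across, 172 mm high; origin at the centre of its underside
- sprayer: loose bystander: white spray bottle with trigger head and red nozzle, 76 mm across, 210 mm high; origin at the centre of its underside
- dishes: loose bystander: stack of four frosted petri dishes, 60 mm across, 47 mm high; origin at the centre of its underside
- tweezers: loose bystander: steel tweezers lying flat, 135 mm long, 8 mm high; origin at the middle of their length, on the table; tips towards +x
There are look-alikes about, which are no part of the job. There is more than one size of the pad; the one meant has the size given above.

How it is judged:
On the way, in this order (a step that is already met when the one before it is completed fails the run):
1. the green power key is pressed fully down, alone (value of joint power above 0.0038 m and value of joint each of lamp, timer below 0.0015 m), for 0.06 s.
2. then the white lamp key is pressed fully down, with the others up (value of joint lamp above 0.0038 m and value of joint each of power, timer below 0.0015 m), for 0.06 s.
3. then the blue self-timer key is pressed fully down, with the others up (value of joint timer above 0.0038 m and value of joint each of power, lamp below 0.0015 m), for 0.06 s.
4. then, with the release squeezed in, the camera leaves its stowed position (value of joint release above 0.003 m and value of joint mast above 0.01 m).
5. the camera is drawn past the first stop to the second and is held there (value of joint mast above 0.104 m and contact force between the fingers and mast above 3 N), for 0.3 s.
At the end, for the whole second after the job is handed in: the mast is within 6 mm of the second stop and at rest, the fingers bear on it with over 3 N, with no catch to carry it there; all keys are up (within 1.5 mm); filter cases lie within 6 mm and bystanders within 20 mm of where they were (all of step 5 and value of joint mast below 0.114 m and velocity of joint mast between -0.01 and 0.01 m/s and value of joint each of power, lamp, timer below 0.0015 m and distance of each of case_grey_mid, case_black_mid from where it was at the start of the episode below 0.006 m and distance of each of sleeve, reagent, sprayer, dishes, tweezers from where it was at the start of the episode below 0.02 m); the arm keeps its last pose, push and grip.
It fails at once if two keys are pushed down together (value of joint each of power, lamp above 0.002 m or value of joint each of lamp, timer above 0.002 m or value of joint each of power, timer above 0.002 m).
It fails at once if a filter case is shifted on the stage (distance of any of case_grey_mid, case_black_mid from where it was at the start of the episode above 0.006 m).
It fails at once if a bystander is pushed about or knocked over (distance of any of sleeve, reagent, sprayer, dishes, tweezers from where it was at the start of the episode above 0.02 m or angle between any of sleeve, reagent, sprayer, dishes, tweezers's own z axis and vertical above 0.4 rad).
It also fails if it takes over 61 s, if anything falls off the work surface, if the arm or the gripper's body presses on something with over 40 N, if the wrist force passes 120 N, or if a joint passes its speed limit or range.

### The arm

A 7-joint arm with a two-finger parallel gripper is mounted at the origin on the work surface. World frame = base frame: x ahead of the robot, y to its left, z up, the work surface at z = 0. Lengths are in m, angles in rad, forces in N, time in s.
With the tool pointing down it reaches from about 0.4 to 0.85 m from the base axis. Payload 10.4 kg.
Tool frame: the origin (TCP) lies between the finger pads; the fingertips stand ahead of it and the grasp point (between the pads) lies 3 mm ahead of it (r.tips_ahead is the z of the fingertips in the tool frame, in m); z points along the fingers, y is the line along which they close (so a half turn about z gives the same grasp; the last joint's range is limited). The gripper opens to 87 mm and grips with 3 to 60 N. Pads are 19 mm wide; open, the fingers measure 117 mm over their backs; the gripper's body (75 mm by 190 mm) begins 51 mm behind the grasp point.
Start: joints at [1.116, 0.332, -0.065, 1.46, 0.022, 1.35, -0.088], TCP at [0.262, -0.568, 0.245] pointing down, gripper open.
Joint ranges: [-2.6, 2.6], [-0.5, 2.12], [-1.47, 1.34], [0.16, 2.42], [-1.27, 4.41], [0.06, 2.06], [-2.6, 2.6]. Speed limits (rad/s): [2.22, 2.22, 2.79, 2.79, 3.14, 3.14, 3.14].

### API

Orientations are given as a unit quaternion [x, y, z, w].
In Python, from bench import telemetry, camera, get_calibration, r gives the robot as it stands.
- The arm moves only by the tool drive_tool, never from a script. Its argument "series" is one flat list of numbers, 7 for each row, row after row: the turn, a rotation vector about the tool's x, y, z in units of 5 degrees (1.0 is 5 degrees), then the shift along the tool's x, y, z in units of 40 mm (1.0 is 40 mm), then the opening, from -1 (shut) to 1 (fully open). A call has 1 to 10 rows; each row is the pose to reach, as a shift and turn from the pose commanded when the call began, along the tool's axes at that moment; what a row does not reach only later rows make up. A row lasts 1/12 s, in which the tool goes at most 41.7 mm and 7.16 degrees, less where a joint would pass 70% of its speed; a pose out of reach is approached as far as the arm can. A call with a gripper value outside its range is refused whole. The fingers move at their own pace and stop on an object; "grip_force" is the grip in N (left out, the last holds). Time passes only in rows, so rows that repeat a pose let the fingers close. It gives the time, the measured TCP pose, the force, the opening and the grip force at its end, in the units of the state.
- telemetry.read_state(): the state, without advancing time (a new reading comes with each control period).
- camera(name): name is "scene" or "top" or "wrist"; returns the picture (480x640x3 uint8, red, green, blue); there is no depth.
- get_calibration(name): a dict with "fovy" (degrees; the focal length in pixels is half the picture's height over the tangent of half this angle, whatever the lens; pixels are square), "cx", "cy" (the principal point, pixels), "xyz" and "rotation" of the camera in the world. Camera axes: x right, y up, looking along -z (the intrinsics and any distortion apply to the point x, -y, -z); pixel columns grow to the right and rows downward; lengths in m; the calibration is good to about 2 mm. A picture is of the moment at which its call begins: read the wrist's pose just before it. get_calibration takes no time and is no camera call; for the wrist camera it gives the pose at the moment of the call.
- r.close_job(): hands the job in; it is judged then, once.
The state is a dict: "time": time; "joint_positions": joint angles; "joint_vel": joint speeds; "joint_torque": joint torques, N m; "ee_pos": TCP position; "eef_rot": TCP orientation; "ft_force": force on the tool from outside, world axes, zero at the start; "torque": the same for the moment, N m; "width": finger opening in m; "grip_force": force on a finger pad.
Only numpy, scipy, OpenCV 4.12 (cv2) and the standard library are available. Lean on these libraries where they do the work, as an engineer would, in place of code of your own. Each camera call takes 0.05 s, during which the arm holds its last target. There are 200 camera calls.

## Working session

There is one attempt and no reset: what is moved stays moved. The work goes in short steps, Python scripts to look and compute and a tool call to move; the robot and the scene stay as the last step left them, time stands still between calls to the robot, and variables do not carry over. Pictures are saved under pics/ and viewed, at most 10 in all, crops included, and the job is handed in when it is done.

Besides the shell and the picture viewer there is one more tool, called after "Request:" as name(argument=value, ...), one argument or row to a line, values as JSON. drive_tool: Moves the arm, as the interface text tells. Its arguments: {"type":"object","properties":{"series":{"type":"array"},"grip_force":{"type":"number"}},"required":["series"]}

```bash
mkdir -p pics; ls
cat > h.py <<'E'
import numpy as np, cv2
from bench import telemetry, camera, get_calibration, r
from scipy.spatial.transform import Rotation as R
def K(c):
    f=240/np.tan(np.radians(c["fovy"])/2); return f
E
python3 - <<'E'
from h import *
for n in ("scene","top"):
    im=camera(n); cv2.imwrite(f"pics/{n}0.png",im[:,:,::-1]); print(n,get_calibration(n))
print(get_calibration("wrist")); print(telemetry.read_state(), r.tips_ahead)
E
```

```text
pics
scene {'fovy': 50.43816289506312, 'cx': 328.9038526221346, 'cy': 231.6199275652149, 'xyz': array([ 0.8723534 , -0.60773753,  0.82700729]), 'rotation': array([0.38191015, 0.08803489, 0.18956068, 0.90025621])}
top {'fovy': 53.15840422693768, 'cx': 324.8948327418605, 'cy': 244.90378138196044, 'xyz': array([0.46048129, 0.06153966, 1.08480277]), 'rotation': array([-0.02069141,  0.03675453,  0.71587456, -0.69695379])}
{'fovy': 64.04698550136092, 'cx': 327.3061747630227, 'cy': 242.66807499900364, 'xyz': array([ 0.32227567, -0.53887947,  0.38413506]), 'rotation': array([-0.10426315,  0.06746973, -0.53479893,  0.83580329])}
{'time': 0.1, 'joint_positions': array([ 1.1164162 ,  0.3327826 , -0.0647037 ,  1.46085398,  0.02163737,
        1.34990513, -0.08846462]), 'joint_vel': array([ 0.00205938, -0.00195763,  0.00016478, -0.00057329, -0.00118415,
        0.00079901, -0.00016818]), 'joint_torque': array([ 2.04681688e-03, -6.24545717e+01,  2.52224109e-02, -3.90717602e+01,
       -6.13704720e-02,  3.66184185e-02,  1.29761261e-04]), 'ee_pos': array([ 0.26141082, -0.56735484,  0.24385139]), 'eef_rot': array([ 9.76778828e-01,  2.14249222e-01, -1.78977440e-04, -6.00168103e-04]), 'ft_force': array([ 0.11943294,  0.37576996, -0.29887192]), 'torque': array([-0.03653187,  0.01965926,  0.03397327]), 'grip_force': 0.0, 'width': 0.0869218482132677} 0.022
```

View pics/scene0.png

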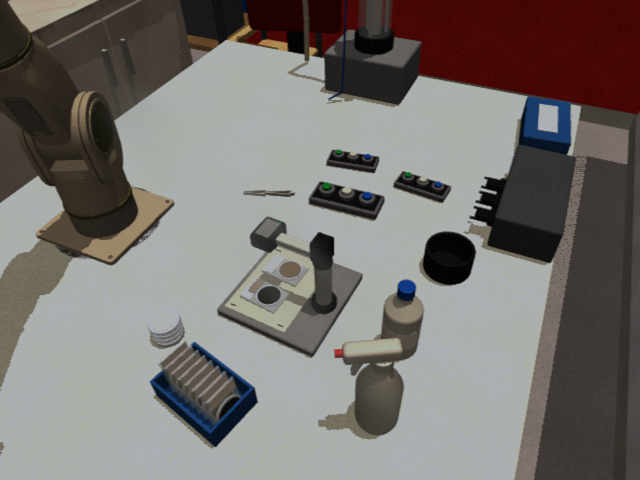

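View pics/top0.png

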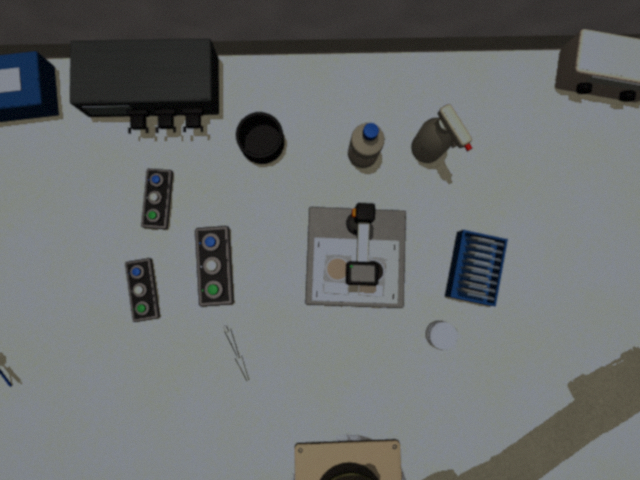

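The top view shows three pads: the large one at (213,266) and smaller ones at (157,198) and (142,290). I choose the large one because its size fits 176 x 76 mm. The stand's head is at (366,212) with the orange release on its left side, and the camera is at (362,273). Next I check this in one close crop.

```bash
cat >> h.py <<'E'
def ray(n,u,v,z,c=None):
    c=c or get_calibration(n); f=K(c)
    d=R.from_quat(c["rotation"]).apply([(u-c["cx"])/f,-(v-c["cy"])/f,-1]); p=np.array(c["xyz"])
    return p+d*(z-p[2])/d[2]
def proj(n,P,c=None):
    c=c or get_calibration(n); f=K(c)
    q=R.from_quat(c["rotation"]).inv().apply(np.atleast_2d(P)-c["xyz"])
    return np.c_[c["cx"]+f*q[:,0]/-q[:,2], c["cy"]-f*q[:,1]/-q[:,2]]
E
python3 - <<'E'
from h import *
im=cv2.imread("pics/top0.png")[185:320,190:420]
cv2.imwrite("pics/crop1.png",cv2.resize(im,None,fx=3.4,fy=3.4,interpolation=cv2.INTER_CUBIC))
print("keys G W B",[ray("top",*p,.04).round(4) for p in((213,290),(211,266),(210,242))])
print("pad ends small", [ray("top",*p,.03).round(3) for p in((152,216),(156,180),(141,308),(137,272))])
print("plate corners",[ray("top",*p,.018).round(4) for p in((308,207),(406,210),(404,307),(306,305))])
print("head",ray("top",366,211,.198).round(4),"cam",ray("top",362,273,.177).round(4))
print("bench base check",ray("top",350,480,.0))
for n,p,z in(("reagent",(371,131),.172),("sprayer",(455,125),.2),("sleeve",(260,138),.058),("rack",(478,268),.05),("tweez",(237,353),0)):print(n,ray("top",*p,z).round(3))
E
```

```text
keys G W B [array([0.4539, 0.2808, 0.04  ]), array([0.5058, 0.2846, 0.04  ]), array([0.5581, 0.2864, 0.04  ])]
pad ends small [array([0.62 , 0.415, 0.03 ]), array([0.7  , 0.406, 0.03 ]), array([0.419, 0.438, 0.03 ]), array([0.497, 0.447, 0.03 ])]
plate corners [array([0.6334, 0.0716, 0.018 ]), array([ 0.6212, -0.1489,  0.018 ]), array([ 0.4045, -0.1354,  0.018 ]), array([0.4151, 0.0815, 0.018 ])]
head [ 0.594  -0.0382  0.198 ] cam [ 0.479  -0.0289  0.177 ]
bench base check [ 0.03202066 -0.00493277  0.        ]
reagent [ 0.755 -0.056  0.172]
sprayer [ 0.754 -0.213  0.2  ]
sleeve [0.781 0.172 0.058]
rack [ 0.486 -0.294  0.05 ]
tweez [0.313 0.237 0.   ]
```

View pics/crop1.png

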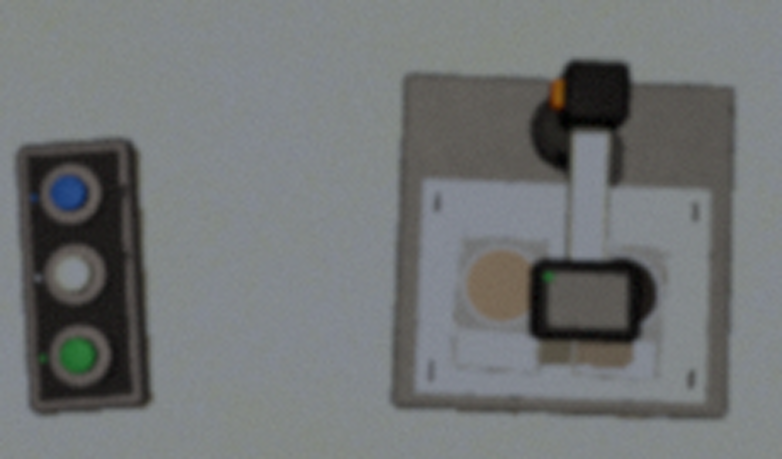

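The crop confirms the 3-key pad: green (78,355), white (73,272), blue (69,193). It also shows the head at (597,95) with the orange release on its left, the +y side. The stand's yaw is about -4° and the pad's about +3°.

I'll press each key with one finger, the +y one, with the gripper open.

```bash
cat >> h.py <<'E'
def to(p,yaw):
    """units (turn, shift) from the current pose to TCP p, tool down, tool x at yaw degrees"""
    s=telemetry.read_state(); R0=R.from_quat(s["eef_rot"])
    Rt=R.from_euler("z",yaw,degrees=True)*R.from_rotvec([np.pi,0,0])
    return np.r_[np.degrees((R0.inv()*Rt).as_rotvec())/5, R0.inv().apply(np.array(p)-s["ee_pos"])/.04].round(2)
def key(k,z,off=.051,yaw=2.8):
    a=np.radians(yaw); return [k[0]+off*np.sin(a),k[1]-off*np.cos(a),z]
E
python3 - <<'E'
from h import *
print(to([.40,-.25,.33],15)); print(to([.46,0,.33],8)); print(key([.455,.281],.13),to(key([.455,.281],.13),2.8))
print(to(key([.455,.281],.33),2.8))
E
```

```text
[-0.01  0.    1.95  6.47 -5.76 -2.15]
[-1.000e-02  0.000e+00  3.350e+00  1.045e+01 -1.081e+01 -2.140e+00]
[np.float64(0.4574913382595763), np.float64(0.23006088699558688), 0.13] [-1.000e-02  0.000e+00  4.390e+00  1.280e+01 -1.605e+01  2.870e+00]
[-1.000e-02  0.000e+00  4.390e+00  1.280e+01 -1.606e+01 -2.130e+00]
```

Request:
drive_tool(
  series=[0,0,0.5,1.0,-0.9,-0.8,1,0,0,1.0,1.7,-1.5,-1.4,1,0,0,1.5,2.4,-2.1,-2.0,1,0,0,1.95,3.0,-2.7,-2.1,1,0,0,1.95,3.7,-3.3,-2.1,1,0,0,1.95,4.4,-3.9,-2.1,1,0,0,1.95,5.1,-4.5,-2.1,1,0,0,1.95,5.8,-5.1,-2.1,1,0,0,1.95,6.47,-5.76,-2.1,1,0,0,1.95,6.47,-5.76,-2.1,1],
)

```text
time: 0.93
ee_pos: [0.4033, -0.2427, 0.3289]
eef_rot: [0.991, 0.135, 0.001, -0.001]
ft_force: [0.5, 1.0, -0.1]
width: 0.087
grip_force: 0.0
```

Run:
```python
from h import *
s=telemetry.read_state();print(s["time"],s["ee_pos"],s["joint_positions"].round(2))
print(to([.46,0,.33],8)); print(to(key([.455,.281],.33),2.8))
```

```text
0.9333 [ 0.4032743  -0.24268422  0.32891534] [ 0.78 -0.03 -0.32  1.7  -0.01  1.47 -0.84]
[-0.01 -0.02  1.51  2.99 -5.46 -0.02]
[-1.000e-02 -2.000e-02  2.550e+00  4.480e+00 -1.102e+01 -1.000e-02]
```

Request:
drive_tool(
  series=[0,0,0.25,0.4,-0.8,0,1,0,0,0.5,0.8,-1.6,0,1,0,0,0.75,1.2,-2.4,0,1,0,0,1.0,1.6,-3.2,0,1,0,0,1.25,2.0,-4.0,0,1,0,0,1.5,2.4,-4.9,0,1,0,0,1.75,2.8,-5.8,0,1,0,0,2.0,3.1,-6.7,0,1,0,0,2.25,3.4,-7.5,0,1,0,0,2.5,3.7,-8.3,0,1],
)

```text
time: 1.77
ee_pos: [0.457, 0.1106, 0.3285]
eef_rot: [1.0, 0.021, 0.0, 0.0]
ft_force: [0.7, -0.1, -0.3]
width: 0.0869
grip_force: 0.0
```

Run:
```python
from h import *
s=telemetry.read_state();print(s["time"],s["ee_pos"],s["joint_positions"].round(2))
print(to(key([.455,.281],.20),2.8)); print(to(key([.455,.281],.12),2.8))
```

```text
1.7667 [0.45699162 0.11055177 0.32853309] [ 0.44 -0.01 -0.75  1.68 -0.01  1.47 -1.84]
[ 0.   -0.   -0.07  0.14 -2.99  3.21]
[ 0.   -0.   -0.07  0.14 -2.99  5.21]
```

Request:
drive_tool(
  series=[0,0,-0.07,0.05,-0.8,0.4,1,0,0,-0.07,0.1,-1.5,0.9,1,0,0,-0.07,0.14,-2.2,1.5,1,0,0,-0.07,0.14,-2.99,2.1,1,0,0,-0.07,0.14,-2.99,2.9,1,0,0,-0.07,0.14,-2.99,3.7,1,0,0,-0.07,0.14,-2.99,4.5,1,0,0,-0.07,0.14,-2.99,5.21,1,0,0,-0.07,0.14,-2.99,5.21,1,0,0,-0.07,0.14,-2.99,5.21,1],
)

```text
time: 2.6
ee_pos: [0.457, 0.2283, 0.1196]
eef_rot: [1.0, 0.025, -0.001, 0.0]
ft_force: [0.4, -0.3, 0.4]
width: 0.087
grip_force: 0.0
```

Run:
```python
from h import *
s=telemetry.read_state();print(s["time"],s["ee_pos"],s["joint_positions"].round(2))
c=get_calibration("wrist"); im=camera("wrist"); cv2.imwrite("pics/w1.png",im[:,:,::-1]); print(c)
import json; json.dump({k:np.array(v).tolist() for k,v in c.items()},open("w1.json","w"))
print(proj("wrist",[[.455,.281,.04],[.508,.284,.04],[.558,.286,.04]],c))
```

```text
2.6 [0.45699392 0.22825763 0.11958615] [ 0.2   0.31 -0.85  1.87  0.26  1.08 -2.27]
{'fovy': 64.04698550136092, 'cx': 327.3061747630227, 'cy': 242.66807499900364, 'xyz': array([0.52422617, 0.23230014, 0.25971374]), 'rotation': array([-0.09115288,  0.0863679 , -0.68367834,  0.71889893])}
[[239.95039291 259.14885487]
 [234.01393824 168.89073   ]
 [229.27404216  73.08056685]]
```

View pics/w1.png

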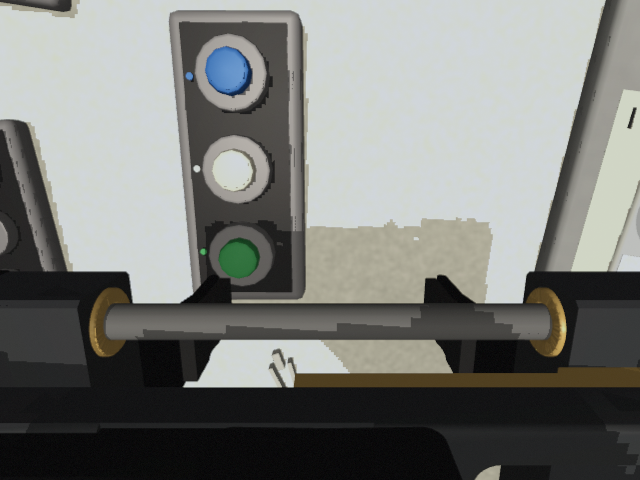

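The wrist view shows green at (239,258), white at (233,170) and blue at (228,70). These are within 3 px of the projections, so the key positions hold.

Run:
```python
from h import *
for k in ([.455,.281],[.5075,.284],[.559,.286]): print(to(key(k,.07),2.8),to(key(k,.056),2.8))
```

```text
[-0.   -0.    0.01 -0.01 -0.03  1.28] [-0.   -0.    0.01 -0.01 -0.03  1.63]
[-0.   -0.    0.01  1.3  -0.04  1.28] [-0.   -0.    0.01  1.3  -0.04  1.63]
[-0.   -0.    0.01  2.59 -0.03  1.28] [-0.   -0.    0.01  2.59 -0.03  1.63]
```

Request:
drive_tool(
  series=[0,0,0,0,-0.03,0.5,1,0,0,0,0,-0.03,0.95,1,0,0,0,0,-0.03,1.25,1,0,0,0,0,-0.03,1.35,1,0,0,0,0,-0.03,1.45,1,0,0,0,0,-0.03,1.55,1,0,0,0,0,-0.03,1.61,1,0,0,0,0,-0.03,1.61,1],
)

```text
time: 3.32
ee_pos: [0.4587, 0.2303, 0.06]
eef_rot: [1.0, 0.025, 0.001, 0.001]
ft_force: [-18.2, -15.5, 51.2]
width: 0.0868
grip_force: 25.0
```

Request:
drive_tool(
  series=[0,0,0,0,0,-0.08,1,0,0,0,0,0,-0.08,1],
)

```text
time: 3.48
ee_pos: [0.4587, 0.2303, 0.0612]
eef_rot: [1.0, 0.025, 0.001, -0.0]
ft_force: [-2.2, -2.2, 4.7]
width: 0.087
grip_force: 2.3
```

Run:
```python
from h import *
s=telemetry.read_state();print(s["time"],s["ee_pos"],s["ft_force"],s["torque"])
a=camera("wrist")[180:330,140:340]; b=camera("scene")
p=proj("scene",[.455,.281,.04])[0].round().astype(int); print(p)
b=b[p[1]-45:p[1]+45,p[0]-60:p[0]+60]
f=lambda x:cv2.resize(x,(400,300),interpolation=cv2.INTER_CUBIC)
cv2.imwrite("pics/p1.png",np.hstack([f(a),f(b)])[:,:,::-1])
```

```text
3.4833 [0.45869774 0.2302845  0.06122545] [-2.19896329 -2.15464164  4.74746647] [-0.04501783  0.40114584  0.08302572]
[326 186]
```

View pics/p1.png

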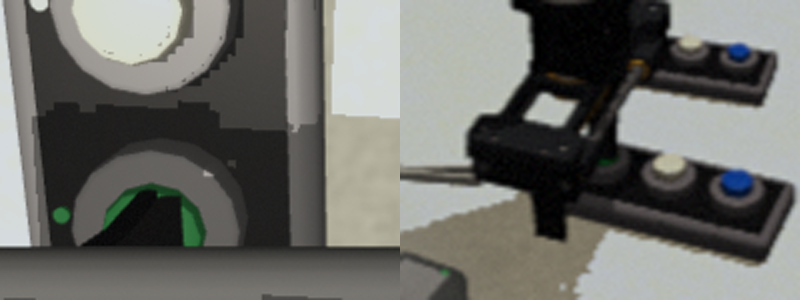

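The left half shows the fingertip inside the ring on the green key, with the key sunk in the ring. 4.7 N fits the 5 N spring near full travel. I'll let up in small steps to check the spring.

Request:
drive_tool(
  series=[0,0,0,0,0,-0.05,1,0,0,0,0,0,-0.05,1,0,0,0,0,0,-0.05,1],
)

```text
time: 3.83
ee_pos: [0.4586, 0.2302, 0.0621]
eef_rot: [1.0, 0.025, 0.001, -0.0]
ft_force: [1.4, 0.2, 4.6]
width: 0.0871
grip_force: 2.0
```

Request:
drive_tool(
  series=[0,0,0,0,0,0.06,1,0,0,0,0,0,0.09,1,0,0,0,0,0,0.09,1,0,0,0,0,0,0.09,1],
)

```text
time: 4.17
ee_pos: [0.4589, 0.2305, 0.0602]
eef_rot: [1.0, 0.025, 0.001, 0.0]
ft_force: [-11.2, -10.3, 36.8]
width: 0.0866
grip_force: 18.6
```

Request:
drive_tool(
  series=[0,0,0,0,0,-0.3,1,0,0,0,0,0,-0.8,1,0,0,0,0.5,0,-0.8,1,0,0,0,1.0,0,-0.8,1,0,0,0,1.3,0,-0.8,1,0,0,0,1.3,0,-0.8,1,0,0,0,1.3,0,-0.8,1],
)

```text
time: 4.75
ee_pos: [0.5093, 0.2325, 0.089]
eef_rot: [1.0, 0.025, -0.0, -0.0]
ft_force: [-0.6, -0.1, 0.0]
width: 0.0868
grip_force: 0.0
```

Run:
```python
from h import *
for k in ([.5075,.284],[.559,.286]): print(to(key(k,.0605),2.8))
```

```text
[-0.    0.01  0.    0.02 -0.01  0.71]
[-0.    0.01  0.    1.31  0.    0.71]
```

Request:
drive_tool(
  series=[0,0,0,0.02,0,0.3,1,0,0,0,0.02,0,0.5,1,0,0,0,0.02,0,0.65,1,0,0,0,0.02,0,0.75,1,0,0,0,0.02,0,0.79,1,0,0,0,0.02,0,0.79,1,0,0,0,0.02,0,0.79,1,0,0,0,0.02,0,0.79,1],
)

```text
time: 5.42
ee_pos: [0.5097, 0.2325, 0.0602]
eef_rot: [1.0, 0.025, -0.0, 0.001]
ft_force: [-15.9, -13.0, 41.8]
width: 0.0869
grip_force: 20.6
```

Request:
drive_tool(
  series=[0,0,0,0,0,-0.1,1,0,0,0,0,0,-0.1,1,0,0,0,0,0,-0.1,1],
)

```text
time: 5.67
ee_pos: [0.51, 0.2326, 0.0618]
eef_rot: [1.0, 0.025, 0.0, 0.0]
ft_force: [-1.7, -1.1, 4.9]
width: 0.0867
grip_force: 2.1
```

The lamp key behaves the same: hard stop at 0.060 and a spring force of 4.9 N. Next is the timer key.

Request:
drive_tool(
  series=[0,0,0,0,0,-0.3,1,0,0,0,0,0,-0.7,1,0,0,0,0.5,0,-0.7,1,0,0,0,1.0,0,-0.7,1,0,0,0,1.28,0,-0.7,1,0,0,0,1.28,0,-0.7,1,0,0,0,1.28,0,-0.7,1],
)

```text
time: 6.25
ee_pos: [0.5611, 0.235, 0.0896]
eef_rot: [1.0, 0.025, -0.0, -0.0]
ft_force: [-0.7, 1.2, -0.2]
width: 0.0868
grip_force: 0.0
```

Run:
```python
from h import *
for k in ([.559,.286],): print(to(key(k,.0605),2.8))
```

```text
[-0.    0.01  0.01  0.01  0.    0.73]
```

Request:
drive_tool(
  series=[0,0,0,0,0,0.3,1,0,0,0,0,0,0.5,1,0,0,0,0,0,0.65,1,0,0,0,0,0,0.76,1,0,0,0,0,0,0.81,1,0,0,0,0,0,0.81,1,0,0,0,0,0,0.81,1,0,0,0,0,0,0.81,1],
)

```text
time: 6.92
ee_pos: [0.5607, 0.2351, 0.0603]
eef_rot: [1.0, 0.025, -0.0, 0.001]
ft_force: [-17.9, -12.3, 38.7]
width: 0.0869
grip_force: 19.7
```

Request:
drive_tool(
  series=[0,0,0,0,0,-0.1,1,0,0,0,0,0,-0.1,1,0,0,0,0,0,-0.1,1],
)

```text
time: 7.17
ee_pos: [0.5611, 0.2352, 0.0615]
eef_rot: [1.0, 0.025, 0.0, 0.0]
ft_force: [-0.9, -0.1, 3.7]
width: 0.087
grip_force: 2.2
```

Request:
drive_tool(
  series=[0,0,0,0,0,-0.8,1,0,0,0,0,0,-1.8,1,0,0,0,0,0,-2.8,1,0,0,0,0,0,-3.8,1,0,0,0,0,0,-4.8,1,0,0,0,0,0,-5.8,1,0,0,0,0,0,-6.5,1,0,0,0,0,0,-6.5,1],
)

```text
time: 7.83
ee_pos: [0.5627, 0.2363, 0.3273]
eef_rot: [1.0, 0.025, 0.004, -0.001]
ft_force: [0.3, 1.0, 0.0]
width: 0.0871
grip_force: 0.0
```

Run:
```python
from h import *
s=telemetry.read_state();print(s["ee_pos"],s["joint_positions"].round(2))
print(to([.594,-.038,.33],-4),to([.594,-.038,.27],-4))
```

```text
[0.56273939 0.23626585 0.32729343] [ 0.14  0.37 -0.82  1.34  0.27  1.54 -2.17]
[-0.04 -0.09  1.37  0.44  6.89 -0.08] [-0.04 -0.09  1.37  0.43  6.89  1.42]
```

Request:
drive_tool(
  series=[0,0,0.15,0.05,0.8,0,1,0,0,0.3,0.1,1.6,0,1,0,0,0.5,0.15,2.4,0,1,0,0,0.7,0.2,3.2,0,1,0,0,0.9,0.25,4.0,0,1,0,0,1.1,0.3,4.8,0,1,0,0,1.3,0.35,5.6,0,1,-0.04,-0.09,1.37,0.4,6.3,0,1,-0.04,-0.09,1.37,0.44,6.89,0,1,-0.04,-0.09,1.37,0.44,6.89,0,1],
)

```text
time: 8.67
ee_pos: [0.5929, -0.0461, 0.3198]
eef_rot: [0.999, -0.039, -0.005, 0.003]
ft_force: [-0.0, -0.8, 0.2]
width: 0.087
grip_force: 0.0
```

Run:
```python
from h import *
c=get_calibration("wrist");s=telemetry.read_state();print(s["ee_pos"],s["joint_positions"].round(2)); im=camera("wrist"); cv2.imwrite("pics/w2.png",im[:,:,::-1])
a=np.radians(-4);ux=np.array([np.cos(a),np.sin(a),0]);uy=np.array([-np.sin(a),np.cos(a),0]);h=np.array([.594,-.038,.198])
print(proj("wrist",[h,h+.017*ux+.018*uy,h+.017*ux-.018*uy,h-.017*ux+.018*uy,h-.017*ux-.018*uy,h+.024*uy-[0,0,.012]],c).round(0))
np.savez("w2.npz",**c)
```

```text
[ 0.59291635 -0.04606855  0.31977863] [ 0.53  0.32 -0.69  1.39  0.2   1.52 -1.79]
[[315. 241.]
 [289. 217.]
 [341. 217.]
 [291. 264.]
 [341. 264.]
 [283. 237.]]
```

View pics/w2.png

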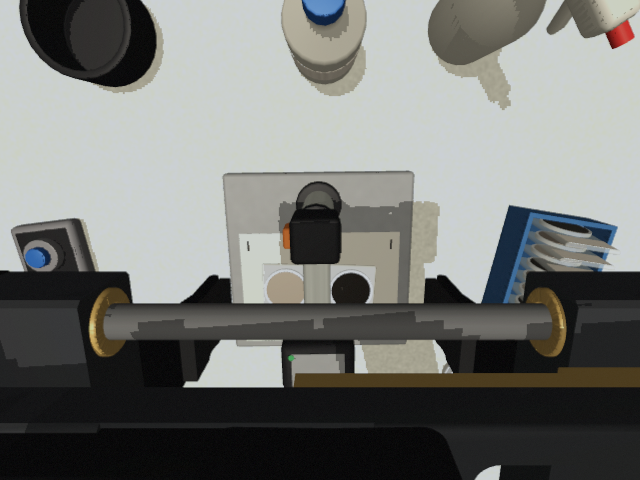

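The head's top spans (291,218) to (341,264), which matches my projection to a pixel. The orange release is at (288,237). I'll descend to straddle the head.

Run:
```python
from h import *
print(to([.594,-.038,.178],-4))
```

```text
[ 0.06  0.11 -0.06  0.06 -0.14  3.55]
```

Request:
drive_tool(
  series=[0.06,0.11,-0.06,0.06,-0.14,0,1,0.06,0.11,-0.06,0.06,-0.14,0.6,1,0.06,0.11,-0.06,0.06,-0.14,1.2,1,0.06,0.11,-0.06,0.06,-0.14,1.8,1,0.06,0.11,-0.06,0.06,-0.14,2.4,1,0.06,0.11,-0.06,0.06,-0.14,2.9,1,0.06,0.11,-0.06,0.06,-0.14,3.3,1,0.06,0.11,-0.06,0.06,-0.14,3.55,1,0.06,0.11,-0.06,0.06,-0.14,3.55,1,0.06,0.11,-0.06,0.06,-0.14,3.55,1],
)

```text
time: 9.55
ee_pos: [0.5944, -0.0333, 0.1796]
eef_rot: [1.0, -0.032, 0.001, -0.001]
ft_force: [0.9, 0.7, 0.2]
width: 0.0872
grip_force: 0.0
```

Run:
```python
from h import *
print(to([.594,-.038,.178],-4),telemetry.read_state()["ft_force"])
```

```text
[-0.02 -0.02  0.08 -0.    0.12  0.04] [0.90997568 0.67177145 0.18282753]
```

Request:
drive_tool(
  series=[0,0,0.08,0,0.12,0.04,1,0,0,0.08,0,0.12,0.04,1,0,0,0.08,0,0.12,0.04,0.3,0,0,0.08,0,0.12,0.04,0,0,0,0.08,0,0.12,0.04,-0.4,0,0,0.08,0,0.12,0.04,-0.4,0,0,0.08,0,0.12,0.04,-0.4,0,0,0.08,0,0.12,0.04,-0.4,0,0,0.08,0,0.12,0.04,-0.4,0,0,0.08,0,0.12,0.04,-0.4],
  grip_force=30,
)

```text
time: 10.38
ee_pos: [0.5942, -0.0378, 0.1778]
eef_rot: [0.999, -0.035, 0.001, -0.002]
ft_force: [0.3, 6.0, -1.2]
width: 0.0414
grip_force: 3.2
```

Request:
drive_tool(
  series=[0,0,0,0,0,0,-1,0,0,0,0,0,0,-1,0,0,0,0,0,0,-1,0,0,0,0,0,0,-1,0,0,0,0,0,0,-1,0,0,0,0,0,0,-1],
  grip_force=30,
)

```text
time: 10.88
ee_pos: [0.5942, -0.0378, 0.1778]
eef_rot: [0.999, -0.035, 0.001, -0.001]
ft_force: [0.7, 6.0, -0.1]
width: 0.0358
grip_force: 30.0
```

The grip is 35.8 mm wide at 30 N, so the release is flush. I'll draw the mast up now.

Request:
drive_tool(
  series=[0,0,0,0,0,-0.1,-1,0,0,0,0,0,-0.25,-1,0,0,0,0,0,-0.45,-1,0,0,0,0,0,-0.65,-1,0,0,0,0,0,-0.85,-1,0,0,0,0,0,-1.05,-1,0,0,0,0,0,-1.25,-1,0,0,0,0,0,-1.45,-1,0,0,0,0,0,-1.6,-1,0,0,0,0,0,-1.6,-1],
)

```text
time: 11.72
ee_pos: [0.5942, -0.0378, 0.2424]
eef_rot: [0.999, -0.035, 0.001, -0.001]
ft_force: [2.3, 6.4, -3.8]
width: 0.0358
grip_force: 30.0
```

Request:
drive_tool(
  series=[0,0,0,0,0,-0.2,-1,0,0,0,0,0,-0.4,-1,0,0,0,0,0,-0.6,-1,0,0,0,0,0,-0.8,-1,0,0,0,0,0,-0.95,-1,0,0,0,0,0,-1.05,-1,0,0,0,0,0,-1.12,-1,0,0,0,0,0,-1.12,-1,0,0,0,0,0,-1.12,-1],
)

```text
time: 12.47
ee_pos: [0.5942, -0.0378, 0.2863]
eef_rot: [0.999, -0.035, 0.001, -0.001]
ft_force: [4.1, 6.0, -3.0]
width: 0.0361
grip_force: 30.0
```

Request:
drive_tool(
  series=[0,0,0,0,0,-0.02,-1,0,0,0,0,0,-0.04,-1,0,0,0,0,0,-0.04,-1,0,0,0,0,0,-0.04,-1],
)

```text
time: 12.8
ee_pos: [0.5942, -0.0378, 0.2878]
eef_rot: [0.999, -0.035, 0.001, -0.001]
ft_force: [4.6, 5.8, -3.6]
width: 0.0359
grip_force: 30.0
```

Request:
drive_tool(
  series=[0,0,0,0,0,-0.02,-1,0,0,0,0,0,-0.02,-1,0,0,0,0,0,-0.02,-1],
)

```text
time: 13.05
ee_pos: [0.5942, -0.0378, 0.2878]
eef_rot: [0.999, -0.035, 0.001, -0.002]
ft_force: [6.0, 7.3, -9.4]
width: 0.0356
grip_force: 30.0
```

Request:
drive_tool(
  series=[0,0,0,0,0,-0.02,-1,0,0,0,0,0,-0.02,-1,0,0,0,0,0,-0.02,-1],
)

```text
time: 13.3
ee_pos: [0.5942, -0.0379, 0.2879]
eef_rot: [0.999, -0.035, 0.001, -0.002]
ft_force: [7.8, 6.3, -14.5]
width: 0.0363
grip_force: 30.0
```

The solid stop is reached: the force is rising with no further movement. One look to confirm.

Run:
```python
from h import *
b=camera("scene"); cv2.imwrite("pics/s2.png",cv2.resize(b[120:400,180:480],None,fx=2,fy=2)[:,:,::-1])
```

```text
(no output)
```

View pics/s2.png

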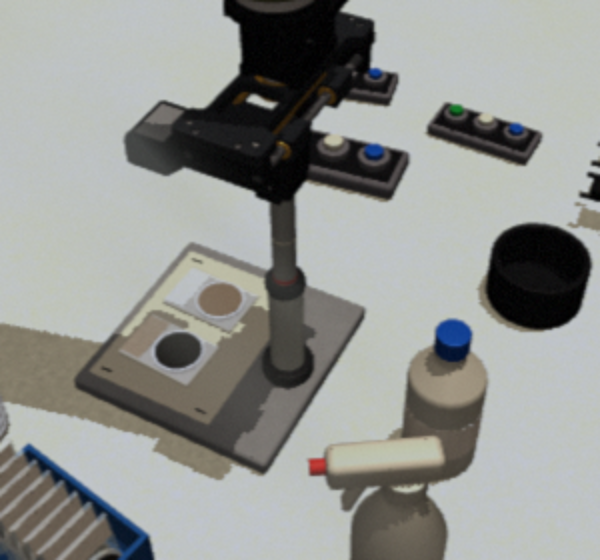

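Request:
drive_tool(
  series=[0,0,0,0,0,0,-1,0,0,0,0,0,0,-1,0,0,0,0,0,0,-1,0,0,0,0,0,0,-1,0,0,0,0,0,0,-1,0,0,0,0,0,0,-1],
)

```text
time: 13.85
ee_pos: [0.5942, -0.0378, 0.2878]
eef_rot: [0.999, -0.035, 0.001, -0.002]
ft_force: [9.5, 7.1, -15.3]
width: 0.0358
grip_force: 30.0
```

The red ring is out at the collar (285,280), the white ring is above it, and the cases lie undisturbed. I'll hand the job in.

```bash
python3 -c "
from h import *
print(r.close_job())"
```

```text
the job is handed in; nothing more can be done
None
```

I pressed the green, white and blue keys in order, squeezed the release, drew the camera to the second stop and handed the job in at about 14 s with the arm holding it there at 30 N; no verdict came back.

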